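# Scrub a test tube and hold the brush over the drip beaker

## Robot

A 6-joint arm with a two-finger parallel gripper is mounted at the origin on a cart in front of the work surface, level with it; the furniture and walls round the work are solid. World frame = base frame: x ahead of the robot, y to its left, z up, the work surface at z = 0. Lengths are in m, angles in rad, forces in N, time in s.
With the tool pointing down it reaches from about 0.225 to 0.725 m from the base axis. Payload 3.1 kg.
Tool frame: the origin (TCP) lies midway between the tips of the shut fingers; the grasp point (between the pads) lies grip_point_offset behind it (grip_point_offset is the distance from the TCP to the grasp point, in m); z points along the fingers, y is the line along which they close (so a half turn about z gives the same grasp; the last joint's range is limited). The gripper opens to 85 mm and grips with 20 to 120 N. Pads are 22 mm wide; open, the fingers measure 114 mm over their backs; the gripper's body (76 mm by 85 mm) begins 54 mm behind the grasp point. The pads swing forward as they close: fully open they stand 13 mm farther back than shut.
Start: joints at [-1.289, 0.048, 0.099, 1.622, 0, 1.443], TCP at [0.209, -0.482, 0.231] pointing down, gripper open.
Joint ranges: [-2.91, 2.91], [-0.99, 1.94], [-1.21, 1.42], [-2.12, 2.29], [-1.49, 1.47], [-3.14, 3.14]. Speed limits (rad/s): [2.79, 2.79, 3.14, 3.14, 3.14, 3.14].

## Interface

Orientations are given as [roll, pitch, yaw] about the fixed x, y, z axes, in that order (R = Rz(yaw) Ry(pitch) Rx(roll)).
In Python, from station import get_state, camera, get_calibration, close_job, grip_point_offset gives the robot as it stands. The module is installed in compiled form; this text tells all that it offers.
- The arm moves only by the tool play_rows, never from a script. Its argument "deltas" is a list of rows, each a list of 5 numbers: the closure, from -1 (fully open) to 1 (shut), then the shift along the tool's x, y, z in cm, then the turn about the tool's z in rad. In form: [[gripper, x, y, z, roll], ...]. A call has 1 to 10 rows; each row is the pose to reach, as a shift and turn from the pose commanded when the call began, along the tool's axes at that moment; what a row does not reach only later rows make up. A row lasts 1/10 s, in which the tool goes at most 50 mm and 8.59 degrees, less where a joint would pass 70% of its speed; a pose out of reach is approached as far as the arm can. A call with a gripper value outside its range is refused whole. The fingers move at their own pace and stop on an object; the grip force is fixed at half the most. Time passes only in rows, so rows that repeat a pose let the fingers close. It gives the time, the measured TCP pose, the force, the opening and the grip force at its end, in the units of the state.
- get_state(): the state, without advancing time (a new reading comes with each control period).
- camera(name): name is "scene" or "top" or "wrist"; returns (picture, depth): 400x640x3 uint8, red, green, blue; 400x640 float32, m along the optical axis (not along the pixel's ray), 0 where there is no reading.
- get_calibration(name): a dict with "fx", "fy", "cx", "cy" (pixels), "R" (3x3) and "t" (3): a world point X has camera coordinates R X + t; the wrist camera has in their place "mount" (4x4, takes a point from camera to tool coordinates, whose origin is the TCP and whose axes are the flange's). Camera axes: x right, y down, z forward; pixel columns grow to the right and rows downward; lengths in m; the calibration is good to about 2 mm. A picture is of the moment at which its call begins: read the wrist's pose just before it. get_calibration takes no time and is no camera call.
- close_job(): hands the job in; it is judged then, once.
The state is a dict: "time": time; "joint_positions": joint angles; "qd": joint speeds; "joint_torque": joint torques, N m; "eef_pos": TCP position; "ee_rot": TCP orientation; "ft_force": force on the tool from outside, world axes, zero at the start; "wrist_torque": the same for the moment, N m; "finger_gap": finger opening in m; "finger_force": force on a finger pad.
Only numpy, scipy, OpenCV 4.12 (cv2) and the standard library are available. Lean on these libraries where they do the work, as an engineer would, in place of code of your own. Each camera call takes 0.05 s, during which the arm holds its last target. There are 200 camera calls.

## Task

A tube brush with a red handle stands in one of the test tubes in the blue rack: scrub that tube with two full strokes, each up until the top of the bristles reaches the tube's mouth and then gently back down close to the bottom, without pulling the tube up out of its rubber grommet. Then draw the brush right out, turn it level and hold it with its bristles raised over the middle of the empty beaker, clear of it, so that it drips in there. Finish while still holding the brush level there, and leave everything else where it stands.

Things in the scene. Friction and masses are not known exactly. Their poses are not given: they have to be found in the camera images.
- brush: tube brush, 204 mm long; origin at the bristle tip, z along the wire to the handle. White bristles 26 mm across (give to 23 mm) from 0 to 60 mm; wire 3.4 mm thick to 112 mm; red handle 13 mm in diameter from 116 to 190 mm; then a small wire loop. About 45 g, balances about 115 mm from the tip. It starts bristles down on the inner bottom of its test tube, up to 4 degrees off upright
- brush_tip (a point): the brush's bristle tip (its origin)
- brush_bristles (a point): middle of the brush's bristles, on the wire, 30 mm from the tip
- brush_grip (a point): middle of the red handle, 150 mm from the tip
- tube (a joint): how far (m) the test tube with the brush has been pulled up out of its rubber grommet; 0 = seated. It takes about 5 N of pull to shift it
- tube_floor (a point): centre of the inner bottom of the test tube that the brush stands in; z is up along the tube. The glass tube is open at the top, bore 27 mm, outside 31 mm, 106 mm deep inside, upright in the rack
- tube_mouth (a point): centre of that tube's mouth, 106 mm above its inner bottom and 118 mm above the desk
- rack: blue test tube rack fixed to the desk, 66 x 190 x 70 mm, origin at the centre of its underside, long side along its y axis; three tubes in a row 58 mm apart, in any order
- stoppered_1: closed glass tube in the rack, 31 mm wide, with an orange stopper up to 130 mm above the desk; fixed; origin at its bottom
- stoppered_2: the same, the other closed tube
- beaker: light grey plastic beaker standing loose on the desk, empty, 79 mm wide at the rim (mouth 70 mm), 64 mm tall, 45 g; origin at the centre of its underside
- weigh_boat: white square weighing boat, 65 x 65 x 14 mm, bystander
- loupe: black round loupe, 31 x 31 x 15 mm, bystander
- eraser: blue and white eraser, 20 x 42 x 13 mm, bystander
- dropper_0: white dropping bottle with a blue cap, 33 x 33 x 65 mm, bystander
- wash_bottle: clear wash bottle with a bent spout, 85 x 121 x 174 mm, fixed at the back behind the rack; origin at the centre of its underside. Just behind its axis begins the window shelf along the whole back of the desk, 240 mm above the desk, with magazines on it up to 310 mm: keep the hand in front of it
- microscope: stereo microscope standing fixed on the desk to the right of the work, an obstacle: about 380 mm deep (205 mm in front of its origin, where the eyepieces overhang the desk's edge, to 180 mm behind it), 230 mm wide, 420 mm tall; origin at the centre of its foot. The thin dark lamp arms beside it reach about 150 mm to its left, 250 mm high
Mind the look-alikes: they are no part of the job. Leave any yellow look-alike of the beaker alone.

How it is judged:
On the way, in this order (a step that is already met when the one before it is completed fails the run):
1. the brush is drawn up inside the tube, tip at least 35 mm off the bottom, still in the tube (z of brush_tip in the frame of tube_floor between 0.035 and 0.095 m and horizontal distance between brush_tip and tube_floor below 0.012 m).
2. the brush is pushed back down, tip within 20 mm of the bottom (z of brush_tip in the frame of tube_floor below 0.02 m and horizontal distance between brush_tip and tube_floor below 0.012 m).
3. drawn up a second time, still in the tube (all of step 1).
4. pushed back down a second time, tip within 20 mm of the bottom (all of step 2).
At the end, for the whole second after the job is handed in: The brush is held still by the fingers alone, level within 25 deg, its bristles' middle within 35 mm (horizontally) of the beaker's centre, over 85 mm above the desk, clear of beaker and rack; the tube is still seated (up under 12 mm), the beaker upright and within 20 mm of its place (angle between brush's own z axis and vertical between 1.13 and 2.01 rad and horizontal distance between brush_bristles and beaker below 0.035 m and height (world z) of each of brush_bristles, brush_grip above 0.085 m and contact force between the fingers and brush above 1 N and contact force between brush and beaker below 0.05 N and contact force between brush and rack below 0.05 N and linear speed of brush below 0.03 m/s and value of joint tube below 0.012 m and angle between beaker's own z axis and vertical below 0.1 rad and distance of beaker from where it was at the start of the episode below 0.02 m); the arm keeps its last pose, push and grip.
It fails at once if the brush is knocked or forced against the glass tube (over 20 N) (contact force between brush and tube above 20 N).
It fails at once if the tube is pulled up out of its grommet (value of joint tube above 0.012 m).
It fails at once if the beaker or a bystander is shifted (distance of any of beaker, weigh_boat, loupe, eraser, dropper_0 from where it was at the start of the episode above 0.02 m).
It also fails if it takes over 48 s, if anything falls off the work surface, if the arm or the gripper's body presses on something with over 40 N, if the wrist force passes 120 N, or if a joint passes its speed limit or range.

## Working session

There is one attempt and no reset: what is moved stays moved. The work goes in short steps, Python scripts to look and compute and a tool call to move; the robot and the scene stay as the last step left them, time stands still between calls to the robot, and variables do not carry over. Pictures are saved under pics/ and viewed, at most 11 in all, crops included, and the job is handed in when it is done.

Besides the shell and the picture viewer there is one more tool, called after ">>>" as name([rows], argument=value, ...), one row to a line, values as JSON. play_rows: Moves the arm, as the interface text tells. Its arguments: {"type":"object","properties":{"deltas":{"type":"array"}},"required":["deltas"]}

```bash
mkdir -p pics
python3 - <<'E'
from station import *
import cv2,numpy as np
s=get_state();print(s,grip_point_offset if not callable(grip_point_offset) else grip_point_offset())
for n in("scene","top"):
    p,d=camera(n);cv2.imwrite(f"pics/{n}0.png",p[:,:,::-1]);np.save(f"pics/{n}0.npy",d);print(n,get_calibration(n))
print(get_calibration("wrist"))
E
```

```text
{'time': 0.0, 'joint_positions': array([-1.28880041e+00,  4.87472132e-02,  9.75843543e-02,  1.62200150e+00,
        1.18236321e-05,  1.44299562e+00]), 'qd': array([-0.00137184, -0.00035813,  0.00015069, -0.00069983, -0.00060094,
       -0.00082386]), 'joint_torque': array([ 1.95713933e-04, -3.38783026e+01,  3.20015323e+01,  2.04284006e-02,
        6.31406965e-05, -1.37375817e-07]), 'eef_pos': array([ 0.208991  , -0.48093922,  0.23011225]), 'ee_rot': array([-3.13924544e+00, -3.13539608e-04,  4.09796239e-01]), 'ft_force': array([-0.15895217,  0.06218238, -0.48864754]), 'wrist_torque': array([0.02006684, 0.02452332, 0.03975232]), 'finger_force': 0.0, 'finger_gap': 0.0856793604821061} 0.0187
scene {'fx': 498.88636299583146, 'fy': 498.88636299583146, 'cx': 319.1464316878264, 'cy': 205.03083254708702, 'R': array([[-0.66409862, -0.74741592, -0.0185055 ],
       [-0.43290517,  0.40459225, -0.80554219],
       [ 0.60956225, -0.52694833, -0.59224937]]), 't': array([0.59402806, 0.21296668, 1.0348443 ])}
top {'fx': 404.37529533268975, 'fy': 404.37529533268975, 'cx': 320.37272956588714, 'cy': 198.56464316917624, 'R': array([[-1.06736419e-02, -9.99942199e-01, -1.29279711e-03],
       [-9.91715913e-01,  1.07513198e-02, -1.27999836e-01],
       [ 1.28006337e-01, -8.41369448e-05, -9.91773346e-01]]), 't': array([0.29085237, 0.58656182, 1.17172292])}
{'fx': 309.7212645527308, 'fy': 309.7212645527308, 'cx': 316.32274304849415, 'cy': 200.28472612557144, 'mount': array([[-6.22822387e-04, -9.53986582e-01, -2.99848650e-01,
         7.62986927e-02],
       [ 9.99999806e-01, -5.85734660e-04, -2.13571943e-04,
        -9.49216184e-05],
       [ 2.81130215e-05, -2.99848724e-01,  9.53986762e-01,
        -1.43536950e-01],
       [ 0.00000000e+00,  0.00000000e+00,  0.00000000e+00,
         1.00000000e+00]])}
```

View pics/scene0.png

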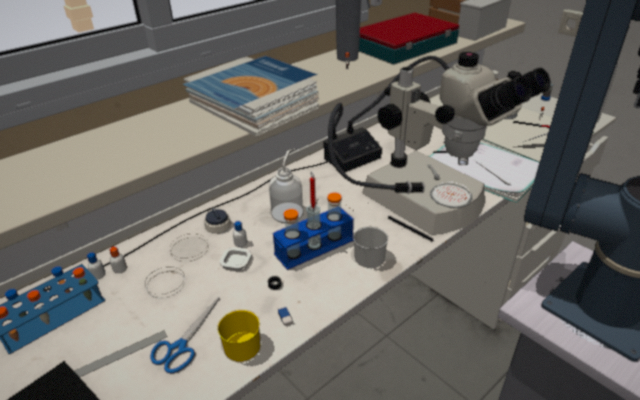

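View pics/top0.png

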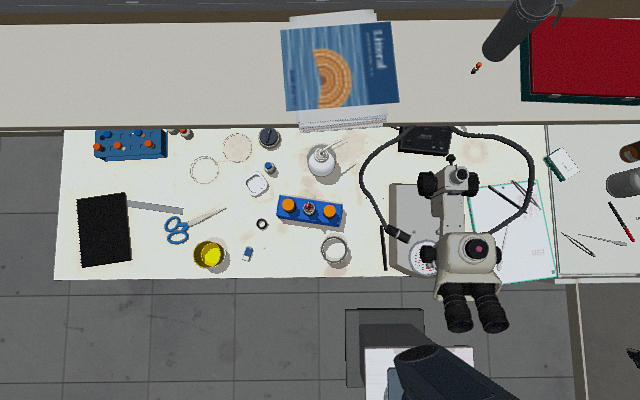

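The scene view shows the blue rack at about (313,236) with two orange stoppers at (291,214) and (334,198). The red brush handle is at (312,190), in the middle tube. The grey beaker is at (370,247) and the yellow look-alike at (240,335). There is a second rack at far left, (50,305), which has no brush. In the top view, the brush is at about (309,210) and the beaker at (334,250).

Next I'll enlarge both for confirmation.

Run:
```python
import cv2,numpy as np
a=cv2.imread("pics/scene0.png")[160:280,260:400];b=cv2.imread("pics/top0.png")[180:275,260:380]
A=cv2.resize(a,None,fx=4,fy=4,interpolation=cv2.INTER_CUBIC)
B=cv2.resize(b,None,fx=4,fy=4,interpolation=cv2.INTER_CUBIC)
cv2.imwrite("pics/cs.png",A);cv2.imwrite("pics/ct.png",B)
```

```text
(no output)
```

View pics/cs.png

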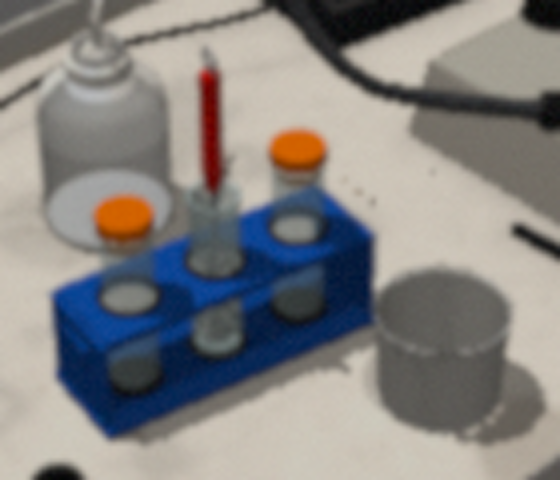

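View pics/ct.png

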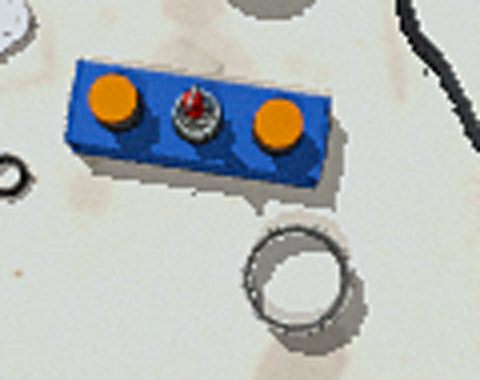

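The crops confirm it. The red handle rises out of the rack's middle open tube (scene 312,178 to 313,207). Both neighbours are orange-stoppered, and the second rack has no brush. The grey beaker rim centre is at scene (370.5,234) and top (334,249.5).

```bash
cat > h.py <<'E'
import numpy as np,cv2
from station import get_calibration
C={n:get_calibration(n) for n in("scene","top")}
def ray(n,uv):
    c=C[n];d=c["R"].T@np.array([(uv[0]-c["cx"])/c["fx"],(uv[1]-c["cy"])/c["fy"],1]);return -c["R"].T@c["t"],d
def tri(ps,pt):
    A=[];b=[]
    for n,p in(("scene",ps),("top",pt)):
        o,d=ray(n,p);d/=np.linalg.norm(d);P=np.eye(3)-np.outer(d,d);A.append(P);b.append(P@o)
    return np.linalg.lstsq(np.vstack(A),np.hstack(b),rcond=None)[0]
def atz(n,p,z):
    o,d=ray(n,p);return o+d*(z-o[2])/d[2]
def cloud(n,img,dep,m):
    c=C[n];v,u=np.nonzero(m&(dep>0));z=dep[v,u]
    X=np.c_[(u-c["cx"])/c["fx"]*z,(v-c["cy"])/c["fy"]*z,z]
    return (X-c["t"])@c["R"],u,v
E
python3 - <<'E'
from h import *
np.set_printoptions(precision=4,suppress=True)
L=tri((291,213.25),(288.25,205));R=tri((334.5,196.75),(329.5,211.25));print("stop",L,R,(L+R)/2,np.linalg.norm(L-R))
print(atz("top",(288.25,205),.13),atz("top",(329.5,211.25),.13),atz("scene",(291,213.25),.13),atz("scene",(334.5,196.75),.13))
print("beaker",tri((370.5,234),(334.25,249.5)),atz("top",(334.25,249.5),.064),atz("scene",(370.5,234),.064))
for n in("scene","top"):
    im=cv2.imread(f"pics/{n}0.png")[:,:,::-1].astype(int);d=np.load(f"pics/{n}0.npy")
    m=(im[:,:,0]>im[:,:,1]*2.2)&(im[:,:,0]>im[:,:,2]*2)&(im[:,:,0]>80)
    w=np.zeros_like(m);w[165:225,298:325]=1;m&=w
    P,u,v=cloud(n,im,d,m);P0=P
    o=np.argsort(P[:,2]);print(n,len(P))
    for k in np.array_split(o,8): print(P[k].mean(0),u[k].mean(),v[k].mean())
    for r in np.unique(v): print(r,u[v==r].mean(),end="; ")
E
```

```text
stop [0.5619 0.3743 0.1277] [0.5432 0.2603 0.1269] [0.5525 0.3173 0.1273] 0.11545273929925162
[0.5608 0.3733 0.13  ] [0.5423 0.2598 0.13  ] [0.5603 0.3768 0.13  ] [0.5407 0.2639 0.13  ]
beaker [0.4385 0.2469 0.0712] [0.438  0.2462 0.064 ] [0.4448 0.2408 0.064 ]
scene 94
[0.5493 0.3224 0.1335] 312.8333333333333 204.16666666666666
[0.5506 0.3219 0.1423] 312.5 200.66666666666666
[0.5488 0.3227 0.1514] 312.6666666666667 197.83333333333334
[0.55   0.3233 0.1601] 312.0 194.5
[0.5499 0.323  0.1708] 312.0 190.5
[0.5497 0.3228 0.1815] 312.0 186.5
[0.5494 0.323  0.1919] 311.90909090909093 182.63636363636363
[0.5513 0.3219 0.199 ] 311.6363636363636 179.36363636363637
178 311.5; 179 311.5; 180 311.5; 181 312.0; 182 312.0; 183 312.0; 184 312.0; 185 312.0; 186 312.0; 187 312.0; 188 312.0; 189 312.0; 190 312.0; 191 312.0; 192 312.0; 193 312.0; 194 312.0; 195 312.0; 196 312.5; 197 312.5; 198 312.5; 199 312.5; 200 312.5; 201 312.5; 202 312.5; 203 313.0; 204 313.0; 205 313.0; 206 312.5; top 19
[0.5492 0.3156 0.1473] 309.0 208.33333333333334
[0.5494 0.317  0.1626] 308.3333333333333 207.66666666666666
[0.5507 0.3152 0.1915] 308.6666666666667 206.0
[0.5499 0.3193 0.1983] 307.0 206.0
[0.5537 0.318  0.1991] 307.5 204.5
[0.5536 0.3166 0.2004] 308.0 204.5
[0.5574 0.3179 0.2014] 307.5 203.0
[0.5533 0.3179 0.2026] 307.5 204.5
203 307.3333333333333; 204 307.5; 205 307.6666666666667; 206 308.25; 207 309.0; 208 308.5; 209 308.0;
```

Run:
```python
from h import *
np.set_printoptions(precision=3,suppress=True)
for n,w in(("scene",(40,200,330,560)),("top",(125,340,350,515))):
    im=cv2.imread(f"pics/{n}0.png");d=np.load(f"pics/{n}0.npy");m=np.zeros(d.shape,bool);m[w[0]:w[1],w[2]:w[3]]=1
    P,u,v=cloud(n,im,d,m)
    k=(P[:,2]>.03)&(P[:,0]>.1)&(P[:,0]<.6)&(P[:,1]<.25)
    P=P[k]
    for z in np.arange(.03,.5,.05):
        q=P[(P[:,2]>z)&(P[:,2]<=z+.05)]
        if len(q)>3:
            i=q[:,0].argmin();j=q[:,1].argmax();print(n,"z%.2f"%z,len(q),"minx",q[i],"maxy",q[j],"x range",q[:,0].min(),q[:,0].max(),"y",q[:,1].min())
for nm,p in dict(edge=(300,278),spot=(295,242),weigh=(257,184),loupe=(262,224),eraser=(248,253),pen=(384,250)).items(): print(nm,atz("top",p,0))
d=np.load("pics/top0.npy");im=cv2.imread("pics/top0.png")
m=np.zeros(d.shape,bool);m[110:190,290:365]=1
P,u,v=cloud("top",im,d,m);q=P[(P[:,2]>.08)&(P[:,0]<.75)];
for z in(.08,.13,.18,.22):
  r=q[(q[:,2]>z)&(q[:,2]<z+.05)]
  if len(r):print("wash",z,r.min(0),r.max(0))
```

```text
scene z0.03 3233 minx [ 0.363 -0.049  0.063] maxy [0.536 0.074 0.033] x range 0.3627230873122373 0.5997992318266252 y -0.9094177093103205
scene z0.08 827 minx [ 0.42  -0.084  0.129] maxy [0.534 0.25  0.129] x range 0.41952791723562466 0.5999193769400893 y -0.9061071799596633
scene z0.13 406 minx [ 0.42  -0.083  0.134] maxy [0.546 0.248 0.13 ] x range 0.42032769136278103 0.5996630903920669 y -0.8859326506272522
scene z0.18 1168 minx [ 0.373 -0.025  0.227] maxy [0.596 0.039 0.21 ] x range 0.37295491718724333 0.5998985714273636 y -0.055677407243527814
scene z0.23 2276 minx [0.123 0.099 0.262] maxy [0.167 0.115 0.255] x range 0.12257430534053212 0.5994858966916666 y -0.10449564497832957
scene z0.28 2142 minx [0.128 0.1   0.282] maxy [0.168 0.113 0.287] x range 0.12762878904976027 0.599952161486482 y -0.08908845695379931
scene z0.33 2664 minx [0.142 0.098 0.331] maxy [0.169 0.11  0.33 ] x range 0.14237414890102504 0.5999818080043616 y -0.09639502426881023
scene z0.38 2016 minx [0.156 0.098 0.38 ] maxy [0.17  0.105 0.393] x range 0.1560955791617184 0.46404693354237075 y -0.0904870464979526
[... 875 characters left out ...]
 0.298] x range 0.3195537994256303 0.5995796946765077 y -0.1220183344053633
top z0.33 2534 minx [ 0.264 -0.067  0.379] maxy [0.348 0.04  0.341] x range 0.2636271786017624 0.5996578233587867 y -0.1002275819980216
top z0.38 3026 minx [ 0.264 -0.07   0.381] maxy [0.302 0.032 0.387] x range 0.2640335229998729 0.4688541947569237 y -0.0889917613070433
edge [0.354 0.348 0.   ]
spot [0.462 0.363 0.   ]
weigh [0.642 0.481 0.   ]
loupe [0.518 0.464 0.   ]
eraser [0.43  0.506 0.   ]
pen [0.435 0.093 0.   ]
wash 0.08 [0.605 0.162 0.081] [0.745 0.322 0.13 ]
wash 0.13 [0.614 0.167 0.13 ] [0.746 0.295 0.179]
wash 0.18 [0.649 0.168 0.18 ] [0.666 0.173 0.192]
wash 0.22 [0.733 0.171 0.236] [0.75  0.337 0.27 ]
```

```bash
cat > go.py <<'E'
import sys,numpy as np
from station import get_state
def d(targets,yaws=None,start=None):
    s=get_state();p=np.array(start[0]) if start else s["eef_pos"];y=start[1] if start else s["ee_rot"][2]
    R=np.array([[np.cos(y),np.sin(y),0],[np.sin(y),-np.cos(y),0],[0,0,-1]])
    for i,t in enumerate(targets):
        print(np.round(R.T@(np.array(t[:3])-p)*100,2),"roll",round(-((t[3]-y+np.pi)%(2*np.pi)-np.pi),3) if len(t)>3 else "")
E
python3 -c "
from go import d
d([(.08,-.25,.42),(.19,-.17,.46),(.26,0,.46)])"
```

```text
[ -2.63 -26.33 -18.98] roll 
[ 10.65 -29.28 -22.98] roll 
[ 23.84 -42.09 -22.98] roll
```

>>> play_rows([
  [-1,-0.4,-4,-3.2,0],
  [-1,-0.8,-8,-6.4,0],
  [-1,-1.2,-12,-9.6,0],
  [-1,-1.6,-16,-12.8,0],
  [-1,-2,-20,-15,0],
  [-1,-2.4,-24,-17,0],
  [-1,-2.6,-26,-19,0],
  [-1,-2.6,-26.4,-19,0],
  [-1,-2.6,-26.4,-19,0],
])

```text
time: 1.0
eef_pos: [0.0801, -0.2501, 0.4212]
ee_rot: [3.14, 0.0, 0.409]
ft_force: [0.1, -0.6, -0.5]
finger_gap: 0.0852
finger_force: 0.0
```

```bash
python3 -c "
from go import d
d([(.12,-.225,.46),(.16,-.2,.46),(.2,-.165,.46),(.23,-.12,.46),(.245,-.07,.46),(.26,-.02,.46),(.26,.03,.46),(.26,.08,.46),(.26,.13,.46),(.27,.18,.46)])"
```

```text
[ 4.66 -0.72 -3.88] roll 
[ 9.32 -1.43 -3.88] roll 
[14.38 -3.05 -3.88] roll 
[18.93 -5.98 -3.88] roll 
[22.29 -9.97 -3.88] roll 
[ 25.66 -13.96  -3.88] roll 
[ 27.64 -18.55  -3.88] roll 
[ 29.63 -23.14  -3.88] roll 
[ 31.62 -27.73  -3.88] roll 
[ 34.53 -31.92  -3.88] roll
```

>>> play_rows([
  [-1,3,-0.5,-4,-0.13],
  [-1,7,-1,-4,-0.27],
  [-1,11.5,-2,-4,-0.41],
  [-1,16,-4,-4,-0.55],
  [-1,20,-7,-4,-0.69],
  [-1,23,-11,-4,-0.83],
  [-1,25.7,-14,-4,-0.97],
  [-1,27.6,-18.5,-4,-1.11],
  [-1,29.6,-23,-4,-1.25],
  [-1,31.6,-27.7,-4,-1.39],
])

```text
time: 2.0
eef_pos: [0.2603, 0.1319, 0.459]
ee_rot: [-3.138, 0.0, 1.806]
ft_force: [1.4, -0.3, 0.6]
finger_gap: 0.0853
finger_force: 0.0
```

```bash
python3 -c "
from go import d
from station import *
s=get_state();print(s['time'],s['eef_pos'],s['ee_rot'],s['joint_positions'])
d([(.42,.25,.36,2.9),(.4,.30,.32,2.978),(.42,.27,.3,2.978)])"
```

```text
2.0 [0.26026015 0.1318786  0.45895806] [-3.13800035e+00  1.09040863e-04  1.80641212e+00] [ 2.37768586e-01 -3.22766337e-01  2.58586443e-01  2.15574164e+00
 -1.01306431e-04  1.57294950e+00]
[ 7.76 18.29  9.9 ] roll -1.094
[13.09 17.51 13.9 ] roll -1.172
[ 9.7  18.76 15.9 ] roll -1.172
```

```bash
python3 -c "
from go import d
d([(.50,.315,.30,2.978)])"
```

```text
[12.21 27.59 15.9 ] roll -1.172
```

>>> play_rows([
  [-1,1.2,2.7,1,-0.13],
  [-1,2.5,5.5,2,-0.26],
  [-1,4,8.5,4,-0.4],
  [-1,5.5,11.5,6,-0.53],
  [-1,7,14.5,8,-0.66],
  [-1,8.5,18,10,-0.8],
  [-1,10,21,12,-0.93],
  [-1,11,24,14,-1.06],
  [-1,12,27,15.5,-1.17],
  [-1,12.2,27.6,16,-1.17],
])

```text
time: 3.0
eef_pos: [0.5017, 0.3123, 0.2926]
ee_rot: [-3.136, -0.009, 2.972]
ft_force: [-0.2, 0.6, -1.3]
finger_gap: 0.0852
finger_force: 0.0
```

Run:
```python
from station import *
import cv2,numpy as np
s=get_state();print(s['time'],s['eef_pos'],s['ee_rot'])
p,d=camera("wrist");cv2.imwrite("pics/w1.png",p[:,:,::-1]);np.savez("pics/w1.npz",d=d,p=s['eef_pos'],r=s['ee_rot'])
```

```text
3.0 [0.50172774 0.31226168 0.29257824] [-3.13573097 -0.00891738  2.97195806]
```

View pics/w1.png

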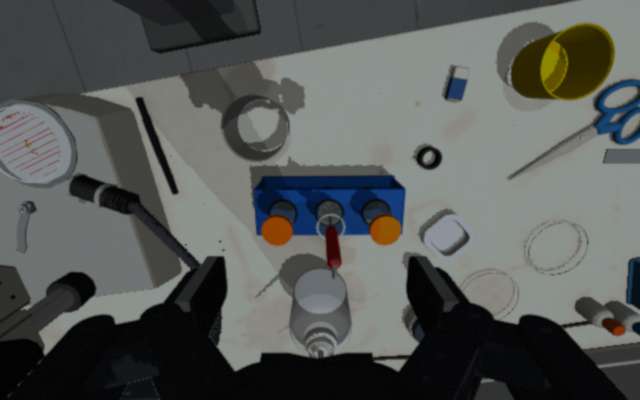

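The wrist view shows the red handle from about (332,227) to (336,262), leaving the middle tube's mouth at (329,221). The orange stoppers are at (278,230) and (384,228), and the grey beaker's rim is around (256,125).

```bash
cat > w.py <<'E'
import numpy as np,cv2
from scipy.spatial.transform import Rotation as Ro
from station import get_calibration
K=get_calibration("wrist")
def pose(z):
    T=np.eye(4);T[:3,:3]=Ro.from_euler("xyz",z["r"]).as_matrix();T[:3,3]=z["p"];return T@K["mount"]
def wz(z,uv,h):
    T=pose(z);d=T[:3,:3]@np.array([(uv[0]-K["cx"])/K["fx"],(uv[1]-K["cy"])/K["fy"],1]);return T[:3,3]+d*(h-T[2,3])/d[2]
def wd(z,uv):
    D=z["d"][int(uv[1]),int(uv[0])];T=pose(z);return T[:3,:3]@(D*np.array([(uv[0]-K["cx"])/K["fx"],(uv[1]-K["cy"])/K["fy"],1]))+T[:3,3]
E
python3 - <<'E'
from w import *
np.set_printoptions(precision=4,suppress=True)
z=np.load("pics/w1.npz")
L,R=wz(z,(384.5,230),.13),wz(z,(277.5,231),.13);print("stop",L,R,(L+R)/2,np.linalg.norm(L-R))
im=cv2.imread("pics/w1.png").astype(int);b,g,r=im[...,0],im[...,1],im[...,2]
m=(r>90)&(r>2.2*g)&(r>2*b);m[:,:315]=0;m[:,350:]=0;m[:215]=0;m[280:]=0
v,u=np.nonzero(m);print(v.min(),v.max(),[(k,u[v==k].min(),u[v==k].max()) for k in range(v.min(),v.max()+1,4)])
for k in range(v.min()+1,v.max(),5): c=u[v==k].mean();print(k,c,wd(z,(c,k)))
print("hbot",wz(z,(u[v==v.min()+1].mean(),v.min()),.128),"htop",wz(z,(u[v==v.max()-1].mean(),v.max()),.202))
print("mouth",wz(z,(329.5,222),.118),"beaker",wz(z,(256,124),.064))
E
```

```text
stop [0.5636 0.3741 0.13  ] [0.5457 0.2615 0.13  ] [0.5547 0.3178 0.13  ] 0.11404813517940758
260 266 [(260, np.int64(331), np.int64(332)), (264, np.int64(331), np.int64(339))]
261 334.6 [0.5516 0.3185 0.204 ]
hbot [0.5909 0.3163 0.128 ] htop [0.5574 0.318  0.202 ]
mouth [0.5494 0.3175 0.118 ] beaker [0.4346 0.2505 0.064 ]
```

Run:
```python
import cv2
a=cv2.imread("pics/w1.png");cv2.imwrite("pics/w1c.png",cv2.resize(a[190:290,260:400],None,fx=5,fy=5,interpolation=cv2.INTER_CUBIC))
```

```text
(no output)
```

View pics/w1c.png

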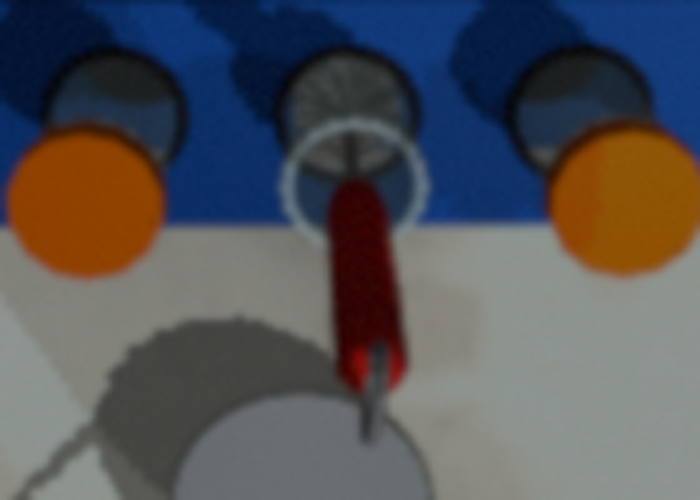

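The enlarged crop shows the open tube's mouth ring centred at (330.8,226.8). The handle top face is at (334.4,263) and the handle's lower end at (330.5,228), with orange stoppers on both sides.

Run:
```python
from w import *
from go import d
z=np.load("pics/w1.npz");np.set_printoptions(precision=4,suppress=True)
print("mouth",wz(z,(330.8,226.8),.118),"hbot",wz(z,(330.6,228),.128),"htop",wz(z,(334.4,263),.202))
d([(.553,.317,.29,2.978),(.553,.317,.148,2.978)])
```

```text
mouth [0.5553 0.318  0.118 ] hbot [0.5526 0.3179 0.128 ] htop [0.5545 0.318  0.202 ]
[-5.01  1.39  0.33] roll -0.008
[-5.01  1.39 14.53] roll -0.008
```

>>> play_rows([
  [-1,-2,0.6,0,0],
  [-1,-4,1.1,0,0],
  [-1,-5.1,1.4,0,0],
  [-1,-5.1,1.4,0,0],
  [-1,-5.1,1.4,0,0],
])

```text
time: 3.55
eef_pos: [0.5526, 0.3157, 0.3008]
ee_rot: [-3.141, -0.002, 2.969]
ft_force: [-0.2, 0.3, -0.4]
finger_gap: 0.085
finger_force: 0.0
```

Run:
```python
from w import *
from go import d
from station import *
s=get_state();print(s['eef_pos'],s['ee_rot'],s['qd'])
p,D=camera("wrist");cv2.imwrite("pics/w2.png",p[:,:,::-1]);cv2.imwrite("pics/w2c.png",cv2.resize(p[200:400,240:420,::-1],None,fx=4,fy=4)[:600]);np.savez("pics/w2.npz",d=D,p=s['eef_pos'],r=s['ee_rot'])
d([(.554,.318,.29,2.978),(.554,.318,.148,2.978)])
```

```text
[0.55261328 0.31573044 0.30075248] [-3.14087729e+00 -1.51175161e-03  2.96939369e+00] [ 0.00524853 -0.02107302 -0.00507679  0.00263478 -0.0009675  -0.00367197]
[-0.11  0.25  1.12] roll -0.008
[-0.11  0.25 15.32] roll -0.008
```

View pics/w2c.png

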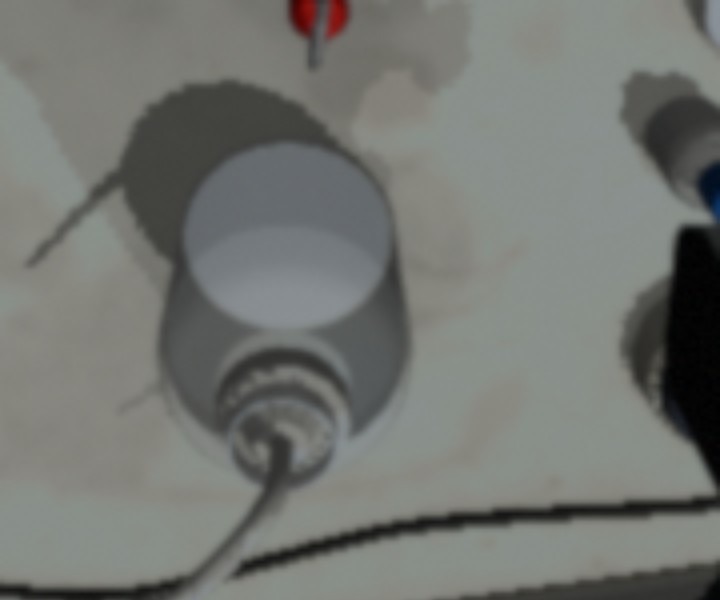

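The handle's top face is at crop (320,12), i.e. pixel (320,203), and the wash bottle is well behind it.

Run:
```python
from w import *
z=np.load("pics/w2.npz");print(wz(z,(320,203),.202))
im=cv2.imread("pics/w2.png").astype(int);b,g,r=im[...,0],im[...,1],im[...,2]
m=(r>90)&(r>2.2*g)&(r>2*b);m[:,:300]=0;m[:,340:]=0;v,u=np.nonzero(m)
print([(k,u[v==k].min(),u[v==k].max()) for k in np.unique(v)])
print(wz(z,(319.5,v.max()-3),.202))
```

```text
[0.55439949 0.31825912 0.202     ]
[(np.int64(199), np.int64(316), np.int64(323)), (np.int64(200), np.int64(315), np.int64(324)), (np.int64(201), np.int64(315), np.int64(325)), (np.int64(202), np.int64(315), np.int64(326)), (np.int64(203), np.int64(315), np.int64(326)), (np.int64(204), np.int64(315), np.int64(326)), (np.int64(205), np.int64(316), np.int64(325)), (np.int64(206), np.int64(316), np.int64(325)), (np.int64(207), np.int64(322), np.int64(324)), (np.int64(208), np.int64(322), np.int64(323))]
[0.55603387 0.31756201 0.202     ]
```

>>> play_rows([
  [-1,-0.1,0.25,1,0],
  [-1,-0.1,0.25,3,0],
  [-1,-0.1,0.25,5.5,0],
  [-1,-0.1,0.25,8,0],
  [-1,-0.1,0.25,10.5,0],
  [-1,-0.1,0.25,13,0],
  [-1,-0.1,0.25,15,0],
  [-1,-0.1,0.25,15.3,0],
  [-1,-0.1,0.25,15.3,0],
  [-1,-0.1,0.25,15.3,0],
])

```text
time: 4.6
eef_pos: [0.5551, 0.3184, 0.1498]
ee_rot: [3.14, 0.002, 2.97]
ft_force: [0.5, 0.2, 0.4]
finger_gap: 0.0857
finger_force: 0.0
```

>>> play_rows([
  [0.3,0,0,0,0],
  [0.5,0,0,0,0],
  [0.6,0,0,0,0],
  [0.65,0,0,0,0],
  [0.75,0,0,0,0],
  [0.85,0,0,0,0],
  [1,0,0,0,0],
  [1,0,0,0,0],
  [1,0,0,0,0],
  [1,0,0,0,0],
])

```text
time: 5.6
eef_pos: [0.5549, 0.318, 0.1485]
ee_rot: [3.141, 0.0, 2.97]
ft_force: [0.3, 0.4, 1.2]
finger_gap: 0.0118
finger_force: 58.4
```

>>> play_rows([
  [1,0,0,-0.2,0],
  [1,0,0,-0.5,0],
  [1,0,0,-0.8,0],
  [1,0,0,-1.1,0],
  [1,0,0,-1.4,0],
  [1,0,0,-1.7,0],
  [1,0,0,-2.0,0],
  [1,0,0,-2.3,0],
])

```text
time: 6.4
eef_pos: [0.5548, 0.318, 0.1716]
ee_rot: [3.142, 0.0, 2.97]
ft_force: [-0.7, 1.1, 0.1]
finger_gap: 0.0112
finger_force: 58.4
```

>>> play_rows([
  [1,0,0,-0.3,0],
  [1,0,0,-0.6,0],
  [1,0,0,-0.9,0],
  [1,0,0,-1.2,0],
  [1,0,0,-1.5,0],
  [1,0,0,-1.8,0],
  [1,0,0,-2.1,0],
  [1,0,0,-2.3,0],
  [1,0,0,-2.3,0],
])

```text
time: 7.3
eef_pos: [0.555, 0.3181, 0.1948]
ee_rot: [3.141, 0.001, 2.97]
ft_force: [-0.4, 0.0, -0.7]
finger_gap: 0.0112
finger_force: 58.4
```

Run:
```python
from station import *
import cv2,numpy as np
p,d=camera("scene");cv2.imwrite("pics/s2.png",np.hstack([cv2.resize(x,None,fx=4,fy=4,interpolation=cv2.INTER_CUBIC) for x in (cv2.imread("pics/scene0.png")[170:270,265:360],p[170:270,265:360,::-1])]))
```

View pics/s2.png

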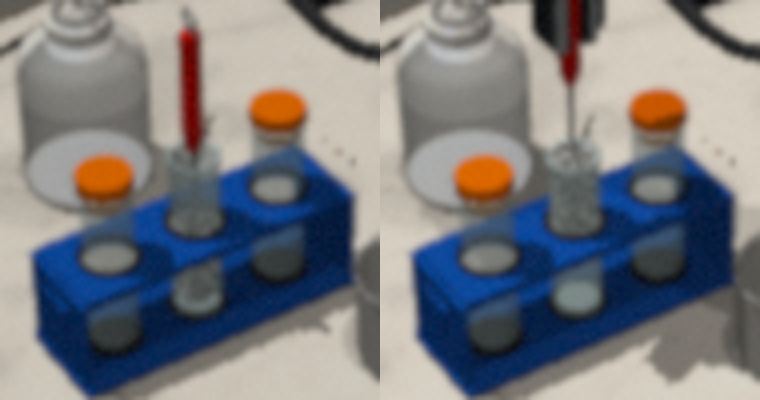

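The second half of this side-by-side shows the bristles drawn up to the mouth (crop 575,150). The tube's rim and bottom are unchanged, so it is still seated. Pushing back down to about 8 mm.

>>> play_rows([
  [1,0,0,0.3,0],
  [1,0,0,0.7,0],
  [1,0,0,1.2,0],
  [1,0,0,1.7,0],
  [1,0,0,2.2,0],
  [1,0,0,2.7,0],
  [1,0,0,3.2,0],
  [1,0,0,3.6,0],
  [1,0,0,3.8,0],
  [1,0,0,3.8,0],
])

```text
time: 8.35
eef_pos: [0.5546, 0.3179, 0.1559]
ee_rot: [-3.141, -0.001, 2.97]
ft_force: [0.5, -0.6, 0.4]
finger_gap: 0.0115
finger_force: 58.4
```

>>> play_rows([
  [1,0,0,-0.2,0],
  [1,0,0,-0.6,0],
  [1,0,0,-1.1,0],
  [1,0,0,-1.6,0],
  [1,0,0,-2.1,0],
  [1,0,0,-2.6,0],
  [1,0,0,-3.1,0],
  [1,0,0,-3.5,0],
  [1,0,0,-3.8,0],
  [1,0,0,-3.8,0],
])

```text
time: 9.35
eef_pos: [0.555, 0.3181, 0.195]
ee_rot: [3.141, 0.001, 2.97]
ft_force: [0.1, 0.9, -0.8]
finger_gap: 0.0115
finger_force: 58.4
```

>>> play_rows([
  [1,0,0,0.3,0],
  [1,0,0,0.7,0],
  [1,0,0,1.2,0],
  [1,0,0,1.7,0],
  [1,0,0,2.2,0],
  [1,0,0,2.7,0],
  [1,0,0,3.2,0],
  [1,0,0,3.6,0],
  [1,0,0,3.9,0],
  [1,0,0,3.9,0],
])

```text
time: 10.35
eef_pos: [0.5545, 0.3179, 0.1547]
ee_rot: [-3.141, -0.001, 2.97]
ft_force: [0.5, -0.2, -0.3]
finger_gap: 0.0114
finger_force: 58.4
```

>>> play_rows([
  [1,0,0,-0.3,0],
  [1,0,0,-0.8,0],
  [1,0,0,-1.3,0],
  [1,0,0,-1.8,0],
  [1,0,0,-2.4,0],
  [1,0,0,-3,0],
  [1,0,0,-3.6,0],
  [1,0,0,-4.2,0],
  [1,0,0,-4.8,0],
  [1,0,0,-5.4,0],
])

```text
time: 11.35
eef_pos: [0.5548, 0.318, 0.2098]
ee_rot: [-3.142, 0.0, 2.97]
ft_force: [-0.2, 0.2, 0.8]
finger_gap: 0.0115
finger_force: 58.4
```

>>> play_rows([
  [1,0,0,-0.6,0],
  [1,0,0,-1.3,0],
  [1,0,0,-2,0],
  [1,0,0,-2.8,0],
  [1,0,0,-3.6,0],
  [1,0,0,-4.6,0],
  [1,0,0,-5.6,0],
  [1,0,0,-6.8,0],
  [1,0,0,-8,0],
  [1,0,0,-8.3,0],
])

```text
time: 12.35
eef_pos: [0.5554, 0.3182, 0.2948]
ee_rot: [3.14, 0.003, 2.97]
ft_force: [0.7, -0.3, -0.8]
finger_gap: 0.0116
finger_force: 58.4
```

Run:
```python
from h import *
from go import d
# beaker from top/scene, and landing point
print(atz("top",(334.25,249.5),.064),atz("top",(297,238),0))
d([(.45,.35,.29,2.97),(.45,.35,.15,2.97)])
```

```text
[0.43798945 0.2461529  0.064     ] [0.47414398 0.3570436  0.        ]
[10.92  1.33  0.48] roll -0.0
[10.92  1.33 14.48] roll -0.0
```

>>> play_rows([
  [1,1,0.1,0,0],
  [1,3,0.4,0,0],
  [1,6,0.7,0,0],
  [1,9,1,0,0],
  [1,12,1.4,1.5,0],
  [1,13,1.5,4,0],
  [1,13,1.5,7,0],
  [1,13,1.5,10,0],
  [1,13,1.5,13,0],
  [1,13,1.5,13.8,0],
])

```text
time: 13.35
eef_pos: [0.4257, 0.3533, 0.1492]
ee_rot: [-3.136, -0.007, 2.97]
ft_force: [-1.2, -0.4, -0.6]
finger_gap: 0.0117
finger_force: 58.4
```

>>> play_rows([
  [1,0,0,0.2,0],
  [1,0,0,0.6,0],
  [1,0,0,0.9,0],
  [1,0,0,1.1,0],
  [1,0,0,1.3,0],
])

```text
time: 13.85
eef_pos: [0.4299, 0.3553, 0.1423]
ee_rot: [3.14, 0.001, 2.97]
ft_force: [-0.0, -0.2, 0.1]
finger_gap: 0.0112
finger_force: 58.4
```

>>> play_rows([
  [1,0.3,0,0.5,0],
  [1,0.8,0,0.7,0],
  [1,1.4,0,0.75,0],
  [1,2,0,0.8,0],
  [1,2.6,0,0.85,0],
  [1,3.3,0,0.9,0],
  [1,4,0,1,0],
])

```text
time: 14.55
eef_pos: [0.3942, 0.3632, 0.1363]
ee_rot: [3.136, 0.011, 2.969]
ft_force: [2.3, -1.9, 13.4]
finger_gap: 0.0113
finger_force: 59.7
```

Run:
```python
from station import *
import cv2,numpy as np
a,d=camera("scene");b,d2=camera("wrist")
np.save("pics/s3.npy",d)
cv2.imwrite("pics/s3.png",np.hstack([cv2.resize(a[170:320,300:470,::-1],(500,441)),cv2.resize(b[:,160:480,::-1],(300,375))[:,:].__class__(0) if 0 else cv2.copyMakeBorder(cv2.resize(b[:,160:480,::-1],(300,375)),0,66,0,0,0)]))
```

```text
(no output)
```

View pics/s3.png

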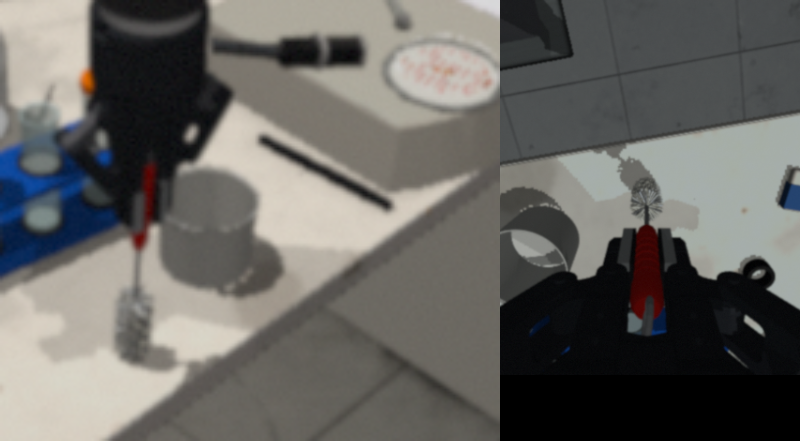

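The view shows the brush leaning slightly the wanted way: the bristle tip (crop 133,355) is farther from the robot than the handle (150,165). The beaker is untouched. Continuing along the arc.

>>> play_rows([
  [1,0.7,0,0,0],
  [1,1.4,0,0.1,0],
  [1,2,0,0.2,0],
  [1,2.7,0,0.35,0],
  [1,3.4,0,0.5,0],
  [1,4.1,0,0.75,0],
  [1,4.8,0,1,0],
  [1,5.5,0,1.3,0],
])

```text
time: 15.45
eef_pos: [0.3376, 0.3729, 0.1223]
ee_rot: [3.136, 0.006, 2.97]
ft_force: [-1.0, -0.6, 5.6]
finger_gap: 0.0114
finger_force: 60.3
```

>>> play_rows([
  [1,0.7,0,0.4,0],
  [1,1.3,0,0.8,0],
  [1,2,0,1.3,0],
  [1,2.6,0,1.8,0],
  [1,3.2,0,2.3,0],
  [1,3.8,0,2.9,0],
  [1,4.4,0,3.5,0],
  [1,5,0,4.2,0],
  [1,5.6,0,5,0],
])

```text
time: 16.35
eef_pos: [0.2807, 0.3829, 0.0708]
ee_rot: [3.136, 0.001, 2.971]
ft_force: [-4.3, 0.8, 6.5]
finger_gap: 0.0116
finger_force: 58.3
```

Run:
```python
from station import *
import cv2,numpy as np
a,d=camera("scene");b,_=camera("top")
cv2.imwrite("pics/s4.png",np.hstack([cv2.resize(a[170:320,300:470,::-1],(500,441)),cv2.resize(b[210:357,240:340,::-1],(300,441))]))
```

```text
(no output)
```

View pics/s4.png

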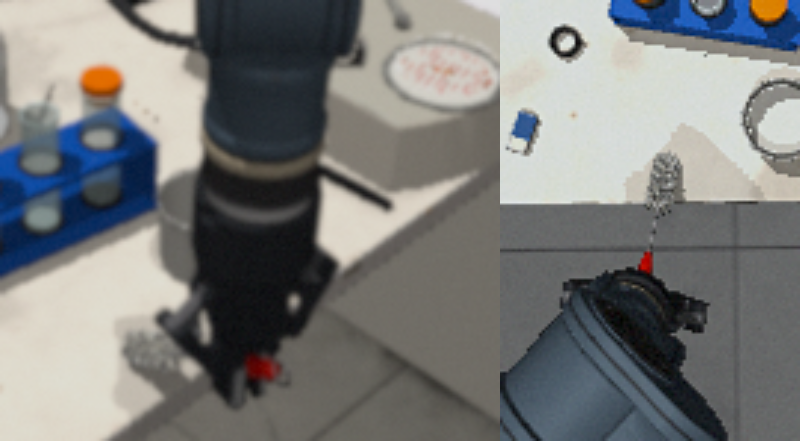

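The brush is now leaning about 60° from upright, with its tip on the desk at top pixel (295,263) and its handle past the front edge. Beaker, eraser and loupe are untouched. Finishing the turn.

>>> play_rows([
  [1,0.5,0,0.6,0],
  [1,0.9,0,1.3,0],
  [1,1.2,0,2,0],
  [1,1.4,0,2.7,0],
  [1,1.6,0,3.4,0],
  [1,1.7,0,4,0],
  [1,1.8,0,4.4,0],
  [1,1.8,0,4.5,0],
])

```text
time: 17.25
eef_pos: [0.2622, 0.3831, 0.0223]
ee_rot: [-3.14, -0.001, 2.97]
ft_force: [-2.4, -1.1, 3.1]
finger_gap: 0.0112
finger_force: 58.3
```

>>> play_rows([
  [1,0,0,-1,0],
  [1,0,0,-3,0],
  [1,0,0,-6,0],
  [1,0,0,-9,0],
  [1,0,0,-12,0],
  [1,0,0,-13,0],
  [1,0,0,-13,0],
])

```text
time: 17.95
eef_pos: [0.2638, 0.3848, 0.1553]
ee_rot: [3.138, 0.002, 2.969]
ft_force: [0.3, 0.1, -0.3]
finger_gap: 0.0109
finger_force: 58.7
```

>>> play_rows([
  [1,-0.7,-1,0,0],
  [1,-2,-3,0,0],
  [1,-3.5,-5,0,0],
  [1,-5,-7,0,0],
  [1,-6.5,-9,0,0],
  [1,-7.3,-10.2,0,0],
  [1,-7.4,-10.4,0,0],
  [1,-7.4,-10.4,0,0],
  [1,-7.4,-10.4,0,0],
  [1,-7.4,-10.4,0,0],
])

```text
time: 18.95
eef_pos: [0.3173, 0.2691, 0.1529]
ee_rot: [-3.141, -0.001, 2.971]
ft_force: [0.4, -0.2, -1.4]
finger_gap: 0.0113
finger_force: 58.7
```

Run:
```python
from station import *
import cv2,numpy as np
s=get_state();print(s['eef_pos'],s['qd'].round(3))
a,d=camera("scene");b,e=camera("top");np.savez("pics/5.npz",a=a,b=b,d=d,e=e)
cv2.imwrite("pics/s5.png",np.hstack([cv2.resize(a[170:320,300:470,::-1],(500,441)),cv2.resize(b[210:357,260:360,::-1],(300,441))]))
```

```text
[0.31734666 0.26911468 0.15286703] [ 0.004 -0.001  0.007 -0.001 -0.001 -0.001]
```

View pics/s5.png

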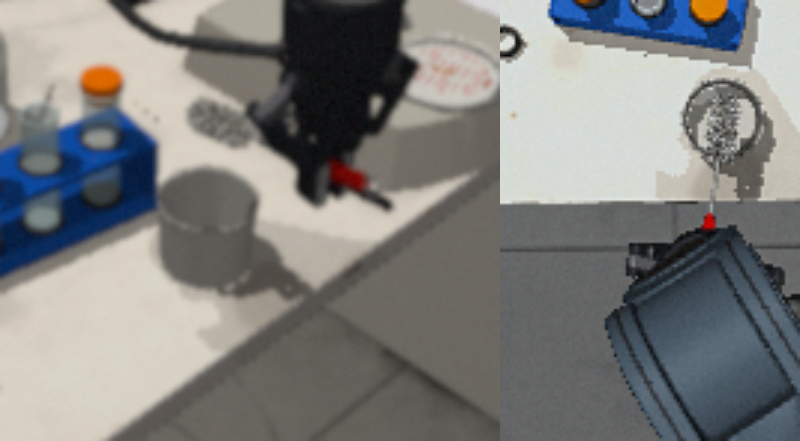

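The brush is level and its bristles show inside the beaker's rim in the top view, centred at about (334,250.7). One numeric check, then I'll hand in.

Run:
```python
from h import *
q=np.load("pics/5.npz");print(atz("top",(334,250.7),.145), tri((300+222*.34,170+122*.34),(334,250.7)))
```

```text
[0.4345879  0.24952639 0.145     ] [0.43231828 0.24728429 0.13895326]
```

```bash
python3 -c "
from station import *
print(close_job())"
```

```text
the job is handed in; nothing more can be done
None
```

The job is handed in; the station returned no verdict. The tube got two full strokes and stayed seated in the one mid-scrub picture I checked. The brush was then drawn out and turned on the desk to about 10–15° off level. It is held with its bristles about 0.14 m above the desk, within about 6 mm of the beaker's centre, and the beaker and the bystanders in view looked unmoved.

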